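# Start the captive clamp spindle of the wire-feed unit in its boss

## Task

The clamp spindle of the wire-feed unit is sitting in its brass boss, but its thread has not been started. By its black knurled knob, turn it backward (anticlockwise from above) until you feel the thread drop and the knob has sunk by a thread, then turn it forward (clockwise) one full turn, and finish still gripping the knob, holding the spindle started like that; leave the spare roller, the screwdriver and the oil bottle where they are.

Things in the scene. Friction and masses are not known exactly. Their poses are not given: they have to be found in the camera images.
- knob_mid (a point): Centre, half-way up (20 mm below the top), of the spindle's black knurled knob: an upright cylinder, 44 mm diameter, 40 mm high, with a white cap and a red line from its middle to the edge. It sits on a 20 mm steel spindle that can only turn and slide up or down in a black bridge. The point turns with the knob: x along the red line, z up.
- bridge_top (a point): Point on the spindle's axis at the top of the fixed black bridge (44 x 165 x 20 mm) that guides it. All else of the feed unit is lower, except screw heads and a bush flange of 4 mm, so there is free room around the knob, whose underside is 10 to 31 mm above this point. x points away from the robot at yaw 0, the bridge lies along y.
- spindle_turn (a joint): Rotation of spindle and knob in rad, growing FORWARD (clockwise from above, tightening; right-hand thread), counted on over several turns. Its zero has no meaning: the thread's beginning lies at a different angle each time, 0.5 to 3.3 rad backward of where the knob stands at first. About 0.04 N m of friction; it stays where it is left.
- spindle_depth (a joint): How far the spindle (0.4 kg, drawn down by its weight only) has slid down, in m: 0 where it rests on the very beginning of the boss's thread; stops at -0.003 and 0.018. Resting on the thread it sinks 6 mm per turn forward and rises 6 mm per turn backward; 0.006 is just dropped by one thread, 0.012 is one turn forward from there. Play 0.6 mm.
- knob: The knob as a body, origin at the centre of its underside. Turned backward past the thread's beginning, the spindle drops 6 mm onto the next thread once nothing holds it up: fingers that grip the knob carry its weight, so let go, or follow down, for it to drop. From there, turned forward, it is drawn in 6 mm per turn.
- spare_mid (a point): Bystander: centre of a loose spare drive roller, a black cup of 62 mm diameter and 30 mm height, lying on the round plate about 13 cm to the left of the knob as the robot sees it. Leave it.
- driver_grip (a point): Bystander: handle of a loose orange screwdriver lying on the machine bed to the robot's right. Leave it.
- oil_mid (a point): Bystander: centre of a small oil bottle, 44 mm diameter, 110 mm high, standing on the machine bed to the robot's left. Leave it.

How it is judged:
By the outcome, as a careful person would: the job done as asked, in the order asked, and still so for the second after the job is handed in, while the arm keeps its last pose, push and grip.
It also fails if it takes over 64 s, if anything falls off the work surface, if the arm or the gripper's body presses on something with over 40 N, if the wrist force passes 120 N, or if a joint passes its speed limit or range.

## Robot

A 7-joint arm with a two-finger parallel gripper is mounted at the origin on the work surface. World frame = base frame: x ahead of the robot, y to its left, z up, the work surface at z = 0. Lengths are in mm, angles in rad, forces in N, time in s.
With the tool pointing down it reaches from about 425 to 1025 mm from the base axis. Payload 3.6 kg.
Tool frame: the origin (TCP) lies midway between the tips of the shut fingers; the grasp point (between the pads) lies 19 mm behind it; z points along the fingers, x is the direction in which the jaws open and shut, and the axes are right-handed (so a half turn about z gives the same grasp; the last joint's range is limited). The gripper opens to 85 mm and grips with 20 to 120 N. Pads are 22 mm wide; open, the fingers measure 114 mm over their backs; the gripper's body (76 mm by 85 mm) begins 54 mm behind the grasp point. The pads swing forward as they close: fully open they stand 13 mm farther back than shut.
Start: joints at [-1.278, 0.591, 0.048, 1.609, -0.033, 0.943, -0.034], TCP at [273.485, 671.443, 231.302] pointing down, gripper open.
Joint ranges: [-2.69, 2.69], [-0.47, 2.24], [-1.27, 1.36], [0.19, 2.51], [-1.53, 4.68], [0.08, 2.07], [-3.09, 3.09]. Speed limits (rad/s): [2.57, 2.57, 3.14, 3.14, 3.14, 3.14, 3.14].

## Interface

Orientations are given as a unit quaternion [w, x, y, z].
In Python, from bench import manip, eyes gives the robot as it stands. The module is installed in compiled form; this text tells all that it offers.
- The arm moves only by the tool move_arm, never from a script. Its argument "plan" is a list of rows, each a list of 5 numbers: the shift along the world's x, y, z as a fraction of full scale, then the turn about the world's z as a fraction of full scale, then the gripper command: -1 is shut, 1 is fully open, values between are in proportion. In form: [[tx, ty, tz, roll, fingers], ...]. A call has 1 to 12 rows; each row is the pose to reach, as a shift and turn from the pose measured when the call began; what a row does not reach only later rows make up. Full scale, the value 1, is 500 mm for a shift and 30 degrees for a turn. A row lasts 1/10 s, in which the tool goes at most 50 mm and 8.59 degrees, less where a joint would pass 70% of its speed; a pose out of reach is approached as far as the arm can. A call with a number of a shift or a turn outside -1 to 1 is refused whole. A call with a gripper value outside its range is refused whole. The fingers move at their own pace and stop on an object; "grip_force" is the grip in N (left out, the last holds). Time passes only in rows, so rows that repeat a pose let the fingers close. It gives the time, the measured TCP pose, the force and the opening at its end, in the units of the state.
- manip.observe(): the state, without advancing time (a new reading comes with each control period).
- eyes.grab_frame(name): name is "scene" or "side" or "wrist"; returns a dict with "frame" (400x640x3 uint8, red, green, blue), "range_z" (400x640 float32, mm along the optical axis (not along the pixel's ray), 0 where there is no reading), "fov_y" (degrees; the focal length in pixels is half the picture's height over the tangent of half this angle, whatever the lens; pixels are square), "cx", "cy" (the principal point, pixels), "cam_to_world" (4x4, takes a point from camera to world coordinates). Camera axes: x right, y down, z forward; pixel columns grow to the right and rows downward; lengths in mm; the calibration is good to about 2 mm. A picture is of the moment at which its call begins.
- manip.finish_job(): hands the job in, once; it reports no verdict.
The state is a dict: "time_s": time; "qpos": joint angles; "joint_velocities": joint speeds; "joint_torque": joint torques, N m; "position": TCP position; "eef_rot": TCP orientation; "ft_force": force on the tool from outside, world axes, zero at the start; "torque": the same for the moment, N m; "opening": opening from 0.0 (shut) to 1.0 (fully open).
Only numpy, scipy, OpenCV 4.12 (cv2) and the standard library are available. Lean on these libraries where they do the work, as an engineer would, in place of code of your own. Each camera call takes 0.05 s, during which the arm holds its last target. There are 200 camera calls.

## Working session

There is one attempt and no reset: what is moved stays moved. The work goes in short steps, Python scripts to look and compute and a tool call to move; the robot and the scene stay as the last step left them, time stands still between calls to the robot, and variables do not carry over. Pictures are saved under pics/ and viewed, about 8 in all and at most 12, crops included, and the job is handed in when it is done.

Besides the shell and the picture viewer there is one more tool, called after "Emit:" by a JSON object that holds its "op" and its "data", one argument or row to a line. move_arm: Moves the arm, as the interface text tells. Shift numbers are shares of 500 mm and turn numbers shares of 30 degrees, none past 1 either way. Its arguments: {"type":"object","properties":{"plan":{"type":"array","items":{"type":"array","items":{"type":"number","minimum":-1,"maximum":1}}},"grip_force":{"type":"number"}},"required":["plan"]}

```bash
mkdir -p pics
cat > h.py <<'E'
import numpy as np, cv2
from bench import manip, eyes
def grab(n):
    f=eyes.grab_frame(n); f['frame']=np.array(f['frame']); return f
def save(f,p): cv2.imwrite('pics/'+p,f['frame'][:,:,::-1])
def pts(f):
    h,w=f['range_z'].shape; F=h/2/np.tan(np.radians(f['fov_y'])/2)
    v,u=np.mgrid[:h,:w]; z=f['range_z']
    P=np.stack([(u-f['cx'])/F*z,(v-f['cy'])/F*z,z,np.ones_like(z)],-1)@np.array(f['cam_to_world']).T
    P=P[...,:3]; P[z==0]=np.nan; return P
E
python3 - <<'E'
from h import *
a=grab('scene');b=grab('side')
cv2.imwrite('pics/a.png',cv2.resize(np.vstack([a['frame'],b['frame']])[:,:,::-1],(480,600)))
np.savez('a.npz',**{k:a[k] for k in a});np.savez('b.npz',**{k:b[k] for k in b})
print(manip.observe())
for f in(a,b):
    print(np.round(f['cam_to_world'],2),f['fov_y'])
E
```

```text
{'time_s': 0.1, 'qpos': array([-1.27749435,  0.59209565,  0.04830436,  1.60970789, -0.03329506,
        0.94272   , -0.03368821]), 'joint_velocities': array([-0.00025852, -0.00193224,  0.00158429, -0.00352123, -0.00104504,
       -0.00158853,  0.00198321]), 'joint_torque': array([ 5.91971213e-03, -5.49996364e+01,  1.55303299e+00, -1.98824787e+01,
        9.59087833e-03,  3.77224103e-03,  3.95642303e-06]), 'position': array([273.19578841, 670.73291411, 230.20083765]), 'eef_rot': array([ 6.44273100e-04,  8.29801015e-01,  5.58058370e-01, -8.45616999e-04]), 'ft_force': array([ 0.20413533, -0.71160527, -1.03319515]), 'torque': array([ 0.04939776, -0.00029208, -0.00909026]), 'opening': 0.9970478616858462}
[[ 7.30000e-01  5.00000e-01 -4.60000e-01  1.11776e+03]
 [ 6.80000e-01 -5.40000e-01  4.90000e-01 -6.37200e+02]
 [-1.00000e-02 -6.80000e-01 -7.40000e-01  1.08765e+03]
 [ 0.00000e+00  0.00000e+00  0.00000e+00  1.00000e+00]] 43.132444613539306
[[ 7.5000e-01 -4.7000e-01  4.7000e-01  3.7350e+01]
 [-6.6000e-01 -5.1000e-01  5.5000e-01 -5.6242e+02]
 [-2.0000e-02 -7.2000e-01 -6.9000e-01  8.5258e+02]
 [ 0.0000e+00  0.0000e+00  0.0000e+00  1.0000e+00]] 51.09624331901853
```

View pics/a.png

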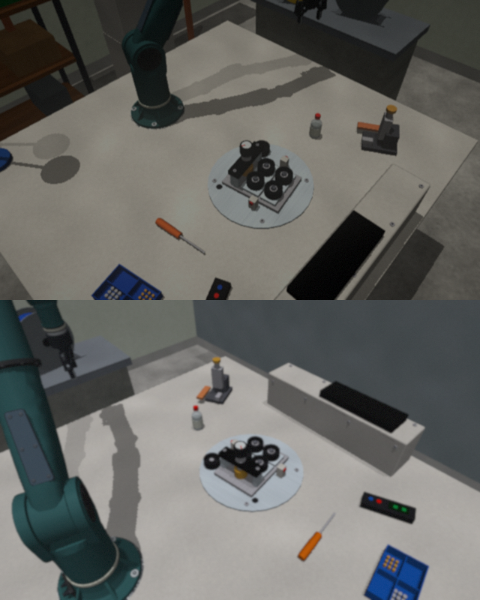

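The scene view shows the white cap at about (328,196) and the side view at about (320,193). The oil bottle is behind and to the left, the screwdriver to the right. I'll zoom in and measure the cap.

Run:
```python
from h import *
out=[]
for n,c in(('a',(328,196)),('b',(320,193))):
    f=dict(np.load(n+'.npz')); P=pts(f)
    im=f['frame']; x,y=c
    cr=im[y-45:y+75,x-80:x+80]; out.append(cv2.resize(cr[:,:,::-1],None,fx=4,fy=4)[:300+180])
    sub=P[y-25:y+25,x-25:x+25]; s=im[y-25:y+25,x-25:x+25].astype(int)
    m=(s.min(-1)>130)
    nl,l,st,ce=cv2.connectedComponentsWithStats(m.astype(np.uint8))
    for i in range(1,nl):
        if st[i,4]>15: print(n,st[i],ce[i]+[x-25,y-25],np.nanmedian(sub[l==i],0))
cv2.imwrite('pics/c.png',cv2.resize(np.hstack(out),(800,300)))
```

```text
a [20 18 11  8 51] [328.66666667 192.54901961] [525.13834655  -1.30294313 168.10568926]
a [  0  26  17  24 198] [310.38383838 206.82323232] [420.49809417  30.87776191  11.19797317]
b [   0    0   50   31 1156] [316.22404844 179.98096886] [664.51174008 175.82557103   4.02190613]
```

View pics/c.png

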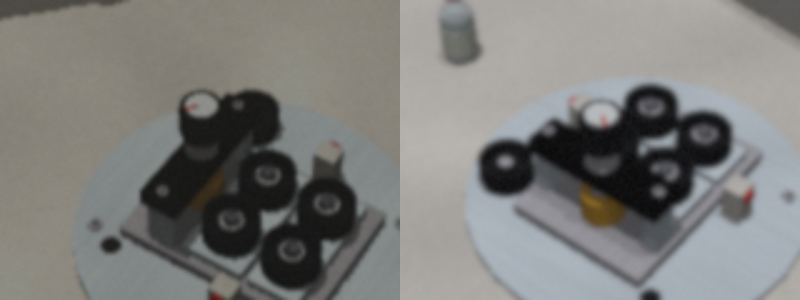

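Emit:
{"op": "move_arm", "data": {
  "plan": [
    [0.28,-0.75,0.06,0,1],
    [0.28,-0.75,0.06,0,1],
    [0.28,-0.75,0.06,0,1],
    [0.28,-0.75,0.06,0,1],
    [0.28,-0.75,0.06,0,1],
    [0.28,-0.75,0.06,0,1],
    [0.28,-0.75,0.06,0,1],
    [0.28,-0.75,0.06,0,1],
    [0.28,-0.75,0.06,0,1]
  ],
  "grip_force": 40
}}

```text
time_s: 1.0
position: [415.7, 287.4, 260.3]
eef_rot: [0.003, 0.833, 0.553, -0.002]
ft_force: [0.2, -0.9, -0.0]
opening: 0.998
```

```bash
python3 -c "
from h import *
o=manip.observe();print(o['time_s'],o['position'],o['qpos'],o['eef_rot'])"
```

```text
1.0 [415.66357217 287.40877473 260.34256818] [-0.78577669  0.28054841  0.10922453  2.06864616 -0.03567876  0.79850209
  0.51629619] [ 0.00250428  0.83313652  0.55305856 -0.00187058]
```

Emit:
{"op": "move_arm", "data": {
  "plan": [
    [0.22,-0.577,0.0,0,1],
    [0.22,-0.577,0.0,0,1],
    [0.22,-0.577,0.0,0,1],
    [0.22,-0.577,0.0,0,1],
    [0.22,-0.577,0.0,0,1],
    [0.22,-0.577,0.0,0,1],
    [0.22,-0.577,0.0,0,1],
    [0.22,-0.577,0.0,0,1]
  ]
}}

```text
time_s: 1.8
position: [526.4, -4.7, 260.2]
eef_rot: [0.003, 0.835, 0.55, -0.002]
ft_force: [-1.0, 0.7, -0.2]
opening: 0.998
```

```bash
cat >> h.py <<'E'
def look(name=None):
    f=grab('wrist'); P=pts(f); o=manip.observe()
    print(round(o['time_s'],2),'pos',np.round(o['position'],1),'q7',round(o['qpos'][6],3),'F',np.round(o['ft_force'],1))
    if name: save(f,name)
    return f,P,o
E
python3 - <<'E'
from h import *
f,P,o=look('w1.png')
m=(P[...,2]>155)&(P[...,2]<180)&(np.hypot(P[...,0]-525,P[...,1])<50)
print(m.sum()); q=P[m]; print(np.percentile(q,[1,50,99],axis=0).round(1)); print(o['qpos'],o['eef_rot'])
E
```

```text
1.85 pos [525.7  -2.  260. ] q7 1.18 F [-1.   1.2 -0.8]
2062
[[502.3 -23.2 156.7]
 [521.9  -1.9 164.9]
 [543.7  18.5 166.6]]
[-0.26510936  0.31045265  0.22620208  2.03382286 -0.08627714  0.80795884
  1.17954107] [ 0.00233841  0.83394511  0.55183817 -0.00217107]
```

View pics/w1.png

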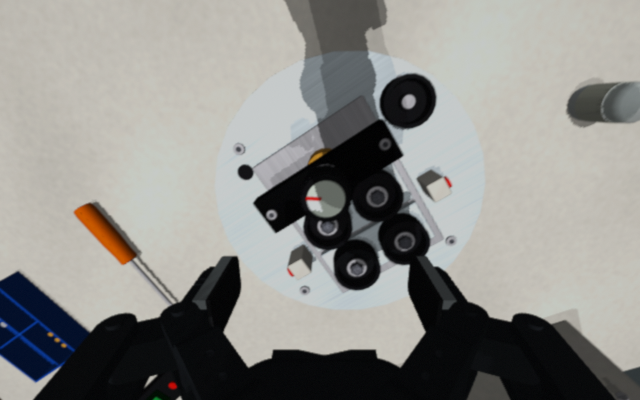

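The knob shows clearly in the wrist view: cap centre near (325,198), red line pointing left. The fingers frame the bottom of the picture. Next I wind the wrist clockwise to make room for the backward turn, then measure the cap.

Emit:
{"op": "move_arm", "data": {
  "plan": [
    [-0.006,0,0,-1,1],
    [-0.006,0,0,-1,1],
    [-0.006,0,0,-1,1],
    [-0.006,0,0,-1,1]
  ]
}}

```text
time_s: 2.25
position: [521.9, 1.0, 259.6]
eef_rot: [0.001, 0.948, 0.317, -0.003]
ft_force: [-0.4, 0.2, -0.4]
opening: 0.998
```

Emit:
{"op": "move_arm", "data": {
  "plan": [
    [0,0,0,-1,1],
    [0,0,0,-1,1],
    [0,0,0,-1,1],
    [0,0,0,-1,1]
  ]
}}

```text
time_s: 2.65
position: [521.1, 4.1, 259.2]
eef_rot: [-0.001, 0.998, 0.061, -0.004]
ft_force: [-0.5, -0.2, 0.2]
opening: 1.0
```

Emit:
{"op": "move_arm", "data": {
  "plan": [
    [0,0,0,-1,1],
    [0,0,0,-1,1],
    [0,0,0,-1,1],
    [0,0,0,-1,1]
  ]
}}

```text
time_s: 3.05
position: [520.3, 7.3, 258.7]
eef_rot: [-0.002, 0.98, -0.2, -0.005]
ft_force: [0.3, -0.5, 0.4]
opening: 0.999
```

Emit:
{"op": "move_arm", "data": {
  "plan": [
    [0,0,-0.06,-1,1],
    [0,0,-0.06,-1,1],
    [0,0,-0.06,-1,1],
    [0,0,-0.06,-1,1],
    [0,0,-0.06,-1,1]
  ]
}}

```text
time_s: 3.55
position: [519.5, 10.1, 228.0]
eef_rot: [-0.003, 0.896, -0.444, -0.005]
ft_force: [-0.8, 0.0, 0.7]
opening: 0.998
```

```bash
cat >> h.py <<'E'
def cap(f,P,c=(522.5,-2),r=26,zr=(140,180)):
    """white cap centre, height, red-line yaw"""
    im=f['frame'].astype(int); R,G,B=im[...,0],im[...,1],im[...,2]
    near=(np.hypot(P[...,0]-c[0],P[...,1]-c[1])<r)&(P[...,2]>zr[0])&(P[...,2]<zr[1])
    red=near&(R>1.6*G)&(R>90); wh=near&(im.min(-1)>95)
    m=red|wh
    k,_=cv2.findContours(m.astype(np.uint8),cv2.RETR_EXTERNAL,cv2.CHAIN_APPROX_NONE)
    k=max(k,key=len)[:,0]
    z=np.median(P[wh][:,2]); e=P[k[:,1],k[:,0]]
    (x,y),rad=cv2.minEnclosingCircle(e[:,:2].astype(np.float32))
    q=P[red].mean(0) if red.sum() else np.full(3,np.nan)
    yaw=np.degrees(np.arctan2(q[1]-y,q[0]-x))
    print('cap c',round(x,1),round(y,1),'z',round(z,2),'mean',round(np.mean(P[wh][:,2]),2),'r',round(rad,1),'n',m.sum(),red.sum(),'redyaw',round(yaw,1))
E
python3 - <<'E'
from h import *
f,P,o=look('w2.png'); cap(f,P)
print(o['eef_rot'].round(3))
E
```

```text
3.6 pos [519.7   9.7 228.2] q7 -0.587 F [0.1 0.1 0.4]
cap c 523.9 -3.4 z 165.23 mean 165.1 r 17.1 n 1444 59 redyaw -115.1
[-0.003  0.896 -0.444 -0.005]
```

View pics/w2.png

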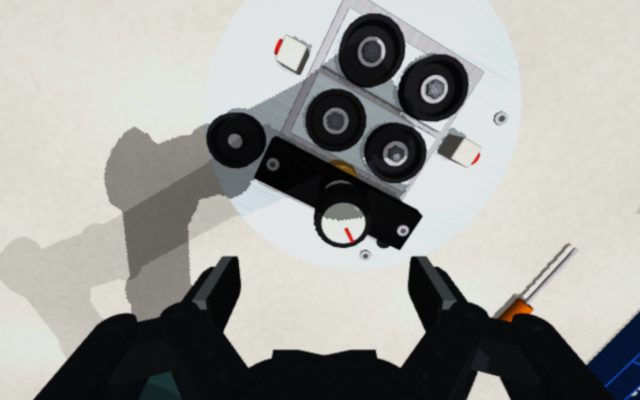

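The cap is at (343,225), red line towards the lower right, and the wrist turn drifts the position a little. Now I centre and descend.

Emit:
{"op": "move_arm", "data": {
  "plan": [
    [0.0085,-0.026,0,0,1],
    [0.0085,-0.026,-0.05,0,1],
    [0.0085,-0.026,-0.12,0,1],
    [0.0085,-0.026,-0.18,0,1],
    [0.0085,-0.026,-0.21,0,1],
    [0.0085,-0.026,-0.21,0,1],
    [0.0085,-0.026,-0.21,0,1]
  ]
}}

```text
time_s: 4.3
position: [524.3, -3.8, 123.4]
eef_rot: [-0.003, 0.896, -0.444, -0.005]
ft_force: [-0.1, 0.1, 0.5]
opening: 1.001
```

Run:
```python
from h import *
f,P,o=look('w3.png'); cap(f,P)
```

```text
4.35 pos [524.8  -3.8 124. ] q7 -0.408 F [ 0.7 -0.   0.4]
cap c 524.2 -3.3 z 165.25 mean 165.1 r 17.5 n 4238 177 redyaw -116.4
```

View pics/w3.png

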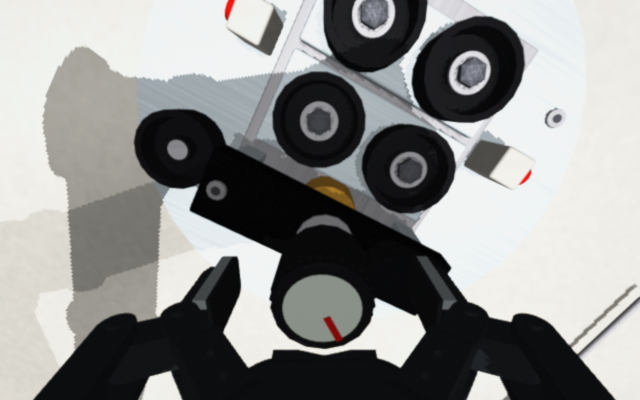

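The open jaws straddle the knob. The cap is well seen at (322,308), with the red line at about -116° yaw. Grip and turn backward 30°.

Emit:
{"op": "move_arm", "data": {
  "plan": [
    [0,0,0,0,-1],
    [0,0,0,0,-1],
    [0,0,0,0,-1],
    [0,0,0,0,-1],
    [0,0,0,0,-1]
  ],
  "grip_force": 30
}}

```text
time_s: 4.85
position: [524.9, -3.1, 124.6]
eef_rot: [-0.004, 0.896, -0.444, -0.004]
ft_force: [-2.4, 2.2, 6.0]
opening: 0.51
```

Run:
```python
from h import *
f,P,o=look(); cap(f,P); print(o['opening'])
```

```text
4.9 pos [524.9  -3.2 124.6] q7 -0.408 F [-2.6  2.5  5. ]
cap c 524.5 -3.0 z 165.02 mean 165.01 r 17.2 n 4075 175 redyaw -117.8
0.5064714000347869
```

Emit:
{"op": "move_arm", "data": {
  "plan": [
    [0,0,0.0003,0.25,-1],
    [0,0,0.0006,0.5,-1],
    [0,0,0.0009,0.75,-1],
    [0,0,0.001,1,-1],
    [0,0,0.001,1,-1]
  ]
}}

```text
time_s: 5.4
position: [524.6, -2.7, 125.3]
eef_rot: [-0.003, 0.981, -0.196, -0.005]
ft_force: [-1.5, 1.3, 2.3]
opening: 0.509
```

Run:
```python
from h import *
f,P,o=look(); cap(f,P); print(o['opening'],o['torque'],o['eef_rot'])
```

```text
5.45 pos [524.6  -2.7 125.3] q7 -0.04 F [-2.   1.9  1.9]
cap c 524.7 -3.1 z 165.63 mean 165.62 r 17.3 n 4069 177 redyaw -87.4
0.504479966909906 [ 0.19912406 -0.03619219  0.06598278] [-0.00336584  0.98028499 -0.19749462 -0.00508839]
```

Emit:
{"op": "move_arm", "data": {
  "plan": [
    [0,0,0,0,0.3],
    [0,0,0,0,0.3],
    [0,0,0,0,0.3]
  ]
}}

```text
time_s: 5.75
position: [525.0, -3.0, 125.3]
eef_rot: [-0.003, 0.98, -0.198, -0.005]
ft_force: [0.6, -0.3, 0.0]
opening: 0.649
```

```bash
cat > l.py <<'E'
from h import *
f,P,o=look(); cap(f,P); print(round(o['opening'],3))
E
python3 l.py
```

```text
5.8 pos [524.9  -2.9 125.3] q7 -0.04 F [ 0.  -0.8  0.7]
cap c 524.9 -3.2 z 165.66 mean 165.55 r 17.2 n 4124 176 redyaw -89.2
0.649
```

Emit:
{"op": "move_arm", "data": {
  "plan": [
    [0,0,0,0,-1],
    [0,0,0,0,-1],
    [0,0,0,0,-1],
    [0,0,0.0003,0.25,-1],
    [0,0,0.0006,0.5,-1],
    [0,0,0.0009,0.75,-1],
    [0,0,0.001,1,-1],
    [0,0,0.001,1,-1],
    [0,0,0.001,1,-1],
    [0,0,0.001,1,0.3],
    [0,0,0.001,1,0.3],
    [0,0,0.001,1,0.3]
  ]
}}

```text
time_s: 7.0
position: [525.7, -3.2, 125.7]
eef_rot: [-0.001, 0.998, 0.062, -0.005]
ft_force: [-0.8, -0.2, 0.1]
opening: 0.652
```

```bash
python3 l.py
```

```text
7.05 pos [525.6  -3.2 125.7] q7 0.325 F [-0.  -0.3 -0.2]
cap c 523.7 -3.3 z 166.17 mean 166.1 r 17.8 n 4122 177 redyaw -51.8
0.649
```

Emit:
{"op": "move_arm", "data": {
  "plan": [
    [-0.002,0,0,0,-1],
    [-0.002,0,0,0,-1],
    [-0.002,0,0,0,-1],
    [-0.002,0,0.0003,0.25,-1],
    [-0.002,0,0.0006,0.5,-1],
    [-0.002,0,0.0009,0.75,-1],
    [-0.002,0,0.001,1,-1],
    [-0.002,0,0.001,1,-1],
    [-0.002,0,0.001,1,-1],
    [-0.002,0,0.001,1,0.3],
    [-0.002,0,0.001,1,0.3],
    [-0.002,0,0.001,1,0.3]
  ]
}}

```text
time_s: 8.25
position: [525.2, -3.0, 126.2]
eef_rot: [0.0, 0.948, 0.318, -0.005]
ft_force: [-0.1, -0.1, 0.1]
opening: 0.65
```

```bash
python3 l.py
```

```text
8.3 pos [525.1  -3.  126.1] q7 0.692 F [-1.1  0.6  0.6]
cap c 525.4 -2.3 z 166.74 mean 166.74 r 17.5 n 4098 174 redyaw -32.3
0.65
```

Emit:
{"op": "move_arm", "data": {
  "plan": [
    [-0.001,0,0,0,-1],
    [-0.001,0,0,0,-1],
    [-0.001,0,0,0,-1],
    [-0.001,0,0.0003,0.25,-1],
    [-0.001,0,0.0006,0.5,-1],
    [-0.001,0,0.0009,0.75,-1],
    [-0.001,0,0.001,1,-1],
    [-0.001,0,0.001,1,-1],
    [-0.001,0,0.001,1,-1],
    [-0.001,0,0.001,1,0.3],
    [-0.001,0,0.001,1,0.3],
    [-0.001,0,0.001,1,0.3]
  ]
}}

```text
time_s: 9.5
position: [525.4, -2.4, 126.7]
eef_rot: [0.001, 0.833, 0.553, -0.004]
ft_force: [0.6, -0.7, -0.1]
opening: 0.648
```

```bash
python3 l.py
```

```text
9.55 pos [525.2  -2.5 126.6] q7 1.062 F [ 0.1 -0.4 -0.2]
cap c 524.7 -2.4 z 167.18 mean 167.17 r 17.4 n 4116 176 redyaw 0.9
0.652
```

Emit:
{"op": "move_arm", "data": {
  "plan": [
    [-0.001,-0.001,0,0,-1],
    [-0.001,-0.001,0,0,-1],
    [-0.001,-0.001,0,0,-1],
    [-0.001,-0.001,0.0003,0.25,-1],
    [-0.001,-0.001,0.0006,0.5,-1],
    [-0.001,-0.001,0.0009,0.75,-1],
    [-0.001,-0.001,0.001,1,-1],
    [-0.001,-0.001,0.001,1,-1],
    [-0.001,-0.001,0.001,1,-1],
    [-0.001,-0.001,0.001,1,0.3],
    [-0.001,-0.001,0.001,1,0.3],
    [-0.001,-0.001,0.001,1,0.3]
  ]
}}

```text
time_s: 10.75
position: [524.9, -2.2, 127.0]
eef_rot: [0.002, 0.662, 0.75, -0.003]
ft_force: [1.0, 0.3, 0.0]
opening: 0.648
```

```bash
python3 l.py
```

```text
10.8 pos [524.8  -2.4 127. ] q7 1.44 F [-0.3  0.8 -0.3]
cap c 524.7 -2.3 z 167.77 mean 167.76 r 17.3 n 4116 179 redyaw 30.5
0.651
```

Emit:
{"op": "move_arm", "data": {
  "plan": [
    [0,-0.001,0,0,-1],
    [0,-0.001,0,0,-1],
    [0,-0.001,0,0,-1],
    [0,-0.001,0.0003,0.25,-1],
    [0,-0.001,0.0006,0.5,-1],
    [0,-0.001,0.0009,0.75,-1],
    [0,-0.001,0.001,1,-1],
    [0,-0.001,0.001,1,-1],
    [0,-0.001,0.001,1,-1],
    [0,-0.001,0.001,1,0.3],
    [0,-0.001,0.001,1,0.3],
    [0,-0.001,0.001,1,0.3]
  ]
}}

```text
time_s: 12.0
position: [524.9, -2.6, 127.4]
eef_rot: [0.003, 0.445, 0.895, -0.003]
ft_force: [0.6, -0.5, -0.4]
opening: 0.649
```

```bash
python3 l.py
```

```text
12.05 pos [524.8  -2.7 127.4] q7 1.828 F [-0.3  1.   0.6]
cap c 524.3 -2.8 z 168.21 mean 168.19 r 17.2 n 4142 182 redyaw 61.7
0.652
```

Emit:
{"op": "move_arm", "data": {
  "plan": [
    [0,0,0,0,-1],
    [0,0,0,0,-1],
    [0,0,0,0,-1],
    [0,0,0.0003,0.25,-1],
    [0,0,0.0006,0.5,-1],
    [0,0,0.0007,0.7,-1],
    [0,0,0.0007,0.7,-1],
    [0,0,0.0007,0.7,-1],
    [0,0,0.0007,0.7,0.3],
    [0,0,0.0007,0.7,0.3],
    [0,0,0.0007,0.7,0.3]
  ]
}}

```text
time_s: 13.15
position: [525.0, -2.8, 128.1]
eef_rot: [0.004, 0.275, 0.961, -0.002]
ft_force: [-0.0, -0.6, 0.0]
opening: 0.652
```

```bash
python3 l.py
```

```text
13.2 pos [525.   -2.8 128.1] q7 2.105 F [-0.4  0.8 -0.5]
cap c 524.0 -2.2 z 162.71 mean 162.7 r 17.2 n 3813 167 redyaw 79.9
0.648
```

The thread dropped: the cap went from 168.2 to 162.7 mm. Next I follow down, regrip and turn forward, keeping track of the red line from about 80°.

Emit:
{"op": "move_arm", "data": {
  "plan": [
    [-0.001,0,-0.016,0,0.3],
    [-0.001,0,-0.016,0,0.3],
    [-0.001,0,-0.016,0,-1],
    [-0.001,0,-0.016,0,-1],
    [-0.001,0,-0.016,0,-1],
    [-0.001,0,-0.016,0,-1]
  ]
}}

```text
time_s: 13.8
position: [524.3, -2.9, 120.0]
eef_rot: [0.004, 0.275, 0.961, -0.002]
ft_force: [1.0, -0.4, -1.7]
opening: 0.505
```

Emit:
{"op": "move_arm", "data": {
  "plan": [
    [0,0,-0.0003,-0.25,-1],
    [0,0,-0.0006,-0.5,-1],
    [0,0,-0.0009,-0.75,-1],
    [0,0,-0.001,-1,-1],
    [0,0,-0.001,-1,-1],
    [0,0,-0.001,-1,-1]
  ]
}}

```text
time_s: 14.4
position: [524.6, -3.1, 119.5]
eef_rot: [0.003, 0.513, 0.858, -0.003]
ft_force: [1.3, -1.8, -2.0]
opening: 0.504
```

Emit:
{"op": "move_arm", "data": {
  "plan": [
    [0,0,-0.0003,-0.25,-1],
    [0,0,-0.0006,-0.5,-1],
    [0,0,-0.0009,-0.75,-1],
    [0,0,-0.001,-1,-1],
    [0,0,-0.001,-1,-1],
    [0,0,-0.001,-1,-1]
  ]
}}

```text
time_s: 15.0
position: [524.7, -3.5, 118.9]
eef_rot: [0.003, 0.717, 0.697, -0.004]
ft_force: [0.5, -3.5, -1.8]
opening: 0.509
```

```bash
sed -i '$a print(o["qpos"].round(2),o["torque"].round(2))' l.py; python3 l.py
```

```text
15.05 pos [524.7  -3.5 118.9] q7 1.33 F [ 0.3 -3.1 -2.1]
cap c 524.8 -2.8 z 161.71 mean 161.72 r 17.3 n 4240 183 redyaw 24.7
0.507
[-0.    0.51 -0.11  2.14  0.13  0.5   1.33] [-0.24 -0.2   0.05]
```

Emit:
{"op": "move_arm", "data": {
  "plan": [
    [0,0,-0.0003,-0.25,-1],
    [0,0,-0.0006,-0.5,-1],
    [0,0,-0.0009,-0.75,-1],
    [0,0,-0.001,-1,-1],
    [0,0,-0.001,-1,-1],
    [0,0,-0.001,-1,-1]
  ]
}}

```text
time_s: 15.65
position: [524.6, -3.9, 118.4]
eef_rot: [0.002, 0.872, 0.489, -0.005]
ft_force: [-0.7, -4.1, -0.9]
opening: 0.509
```

Emit:
{"op": "move_arm", "data": {
  "plan": [
    [0,0,-0.0003,-0.25,-1],
    [0,0,-0.0006,-0.5,-1],
    [0,0,-0.0009,-0.75,-1],
    [0,0,-0.001,-1,-1],
    [0,0,-0.001,-1,-1],
    [0,0,-0.001,-1,-1]
  ]
}}

```text
time_s: 16.25
position: [524.4, -4.2, 117.9]
eef_rot: [0.0, 0.969, 0.249, -0.005]
ft_force: [-1.4, -3.3, -2.0]
opening: 0.506
```

Emit:
{"op": "move_arm", "data": {
  "plan": [
    [0,0,-0.0003,-0.25,-1],
    [0,0,-0.0006,-0.5,-1],
    [0,0,-0.0009,-0.75,-1],
    [0,0,-0.001,-1,-1],
    [0,0,-0.001,-1,-1],
    [0,0,-0.001,-1,-1]
  ]
}}

```text
time_s: 16.85
position: [524.0, -4.3, 117.3]
eef_rot: [-0.001, 1.0, -0.008, -0.005]
ft_force: [-2.3, -2.7, 0.1]
opening: 0.503
```

```bash
python3 l.py
```

```text
16.9 pos [524.   -4.3 117.3] q7 0.245 F [-2.6 -3.4  0.8]
cap c 525.0 -3.1 z 160.01 mean 160.01 r 17.3 n 4233 183 redyaw -68.1
0.513
[-0.31  0.54  0.31  2.15 -0.34  0.51  0.24] [-0.69 -0.04  0.03]
```

Emit:
{"op": "move_arm", "data": {
  "plan": [
    [0,0.001,-0.0003,-0.25,-1],
    [0,0.001,-0.0006,-0.5,-1],
    [0,0.001,-0.0009,-0.75,-1],
    [0,0.001,-0.001,-1,-1],
    [0,0.001,-0.001,-1,-1],
    [0,0.001,-0.001,-1,-1]
  ]
}}

```text
time_s: 17.5
position: [523.7, -4.2, 116.8]
eef_rot: [-0.002, 0.964, -0.265, -0.005]
ft_force: [-3.4, -4.6, 1.0]
opening: 0.506
```

Emit:
{"op": "move_arm", "data": {
  "plan": [
    [0.001,0.001,-0.0003,-0.25,-1],
    [0.001,0.001,-0.0006,-0.5,-1],
    [0.001,0.001,-0.0009,-0.75,-1],
    [0.001,0.001,-0.001,-1,-1],
    [0.001,0.001,-0.001,-1,-1],
    [0.001,0.001,-0.001,-1,-1]
  ]
}}

```text
time_s: 18.1
position: [523.4, -3.9, 116.1]
eef_rot: [-0.003, 0.863, -0.504, -0.005]
ft_force: [-4.4, -3.4, 1.9]
opening: 0.508
```

Emit:
{"op": "move_arm", "data": {
  "plan": [
    [0.001,0,-0.0003,-0.25,-1],
    [0.001,0,-0.0006,-0.5,-1],
    [0.001,0,-0.0009,-0.75,-1],
    [0.001,0,-0.001,-1,-1],
    [0.001,0,-0.001,-1,-1],
    [0.001,0,-0.001,-1,-1]
  ]
}}

```text
time_s: 18.7
position: [523.3, -3.6, 115.5]
eef_rot: [0.004, -0.705, 0.71, 0.005]
ft_force: [-4.2, -1.9, 5.7]
opening: 0.512
```

```bash
python3 l.py
```

```text
18.75 pos [523.3  -3.6 115.5] q7 -0.856 F [-5.  -1.7  5.9]
cap c 523.7 -3.2 z 158.24 mean 158.22 r 17.6 n 4226 182 redyaw -156.2
0.504
[-0.59  0.64  0.74  2.17 -0.78  0.62 -0.86] [-1.14  0.8  -0.08]
```

Emit:
{"op": "move_arm", "data": {
  "plan": [
    [0.001,0,-0.0003,-0.25,-1],
    [0.001,0,-0.0006,-0.5,-1],
    [0.001,0,-0.0009,-0.75,-1],
    [0.001,0,-0.001,-1,-1],
    [0.001,0,-0.001,-1,-1],
    [0.001,0,-0.001,-1,-1]
  ]
}}

```text
time_s: 19.35
position: [523.3, -3.3, 115.0]
eef_rot: [0.004, -0.499, 0.867, 0.004]
ft_force: [-3.9, -0.6, 7.1]
opening: 0.503
```

Emit:
{"op": "move_arm", "data": {
  "plan": [
    [0,0,0,0,0.3],
    [0,0,0,0,0.3],
    [0,0,0,0,0.3],
    [0,0,0,0,0.3]
  ]
}}

```text
time_s: 19.75
position: [523.7, -2.6, 114.8]
eef_rot: [0.005, -0.499, 0.866, 0.005]
ft_force: [-0.3, -0.0, 0.1]
opening: 0.656
```

```bash
python3 l.py
```

```text
19.8 pos [523.6  -2.8 114.9] q7 -1.246 F [0.5 0.4 0.6]
cap c 524.1 -3.2 z 158.14 mean 158.14 r 17.1 n 4243 180 redyaw 172.2
0.647
[-0.67  0.7   0.87  2.17 -0.91  0.69 -1.25] [ 0.    0.02 -0.01]
```

Emit:
{"op": "move_arm", "data": {
  "plan": [
    [0,0,0,0.25,0.7],
    [0,0,0,0.5,0.7],
    [0,0,0,0.75,0.7],
    [0,0,0,1,0.7],
    [0,0,0,1,0.7],
    [0,0,0,1,0.7]
  ]
}}

```text
time_s: 20.4
position: [523.7, -2.7, 114.9]
eef_rot: [0.003, -0.705, 0.709, 0.006]
ft_force: [-0.3, 0.7, 0.0]
opening: 0.853
```

Emit:
{"op": "move_arm", "data": {
  "plan": [
    [0,0,0,0.25,0.7],
    [0,0,0,0.5,0.7],
    [0,0,0,0.75,0.7],
    [0,0,0,1,0.7],
    [0,0,0,1,0.7],
    [0,0,0,1,0.7]
  ]
}}

```text
time_s: 21.0
position: [523.6, -2.8, 114.8]
eef_rot: [-0.002, 0.864, -0.504, -0.006]
ft_force: [-0.4, -0.6, 0.2]
opening: 0.847
```

Emit:
{"op": "move_arm", "data": {
  "plan": [
    [0,0,0,0.25,0.7],
    [0,0,0,0.5,0.7],
    [0,0,0,0.75,0.7],
    [0,0,0,1,0.7],
    [0,0,0,1,0.7],
    [0,0,0,1,0.7]
  ]
}}

```text
time_s: 21.6
position: [523.5, -2.8, 114.7]
eef_rot: [0.0, 0.964, -0.265, -0.007]
ft_force: [0.2, 0.3, -0.2]
opening: 0.849
```

```bash
python3 l.py
```

```text
21.65 pos [523.5  -2.8 114.7] q7 -0.114 F [-0.7 -0.2 -0.2]
cap c 524.4 -3.1 z 158.07 mean 157.97 r 17.3 n 4281 196 redyaw 172.2
0.844
[-0.41  0.57  0.46  2.15 -0.5   0.54 -0.11] [0.02 0.01 0.02]
```

Emit:
{"op": "move_arm", "data": {
  "plan": [
    [0.001,0,0,0,-1],
    [0.001,0,0,0,-1],
    [0.001,0,0,0,-1],
    [0.001,0,0,0,-1],
    [0.001,0,0,0,-1],
    [0.001,0,-0.0003,-0.25,-1],
    [0.001,0,-0.0006,-0.5,-1],
    [0.001,0,-0.0009,-0.75,-1],
    [0.001,0,-0.001,-1,-1],
    [0.001,0,-0.001,-1,-1],
    [0.001,0,-0.001,-1,-1]
  ]
}}

```text
time_s: 22.75
position: [524.5, -3.1, 114.2]
eef_rot: [-0.002, 0.864, -0.504, -0.006]
ft_force: [0.8, -0.7, -0.6]
opening: 0.507
```

Emit:
{"op": "move_arm", "data": {
  "plan": [
    [0,0,-0.0003,-0.25,-1],
    [0,0,-0.0006,-0.5,-1],
    [0,0,-0.0009,-0.75,-1],
    [0,0,-0.001,-1,-1],
    [0,0,-0.001,-1,-1],
    [0,0,-0.001,-1,-1]
  ]
}}

```text
time_s: 23.35
position: [524.7, -3.4, 113.8]
eef_rot: [0.003, -0.705, 0.709, 0.005]
ft_force: [0.8, -1.8, -0.3]
opening: 0.508
```

Emit:
{"op": "move_arm", "data": {
  "plan": [
    [0,0,-0.0003,-0.25,-1],
    [0,0,-0.0006,-0.5,-1],
    [0,0,-0.0009,-0.75,-1],
    [0,0,-0.001,-1,-1],
    [0,0,-0.001,-1,-1],
    [0,0,-0.001,-1,-1]
  ]
}}

```text
time_s: 23.95
position: [524.6, -3.9, 113.3]
eef_rot: [0.004, -0.499, 0.867, 0.004]
ft_force: [0.9, -2.2, -0.0]
opening: 0.503
```

```bash
python3 l.py
```

```text
24.0 pos [524.6  -3.9 113.3] q7 -1.241 F [ 1.  -2.2  0.5]
cap c 523.9 -2.8 z 156.59 mean 156.6 r 17.4 n 4200 195 redyaw 81.4
0.506
[-0.67  0.7   0.87  2.17 -0.92  0.69 -1.24] [-0.62 -0.05  0.04]
```

Red line at 81.4°, against 79.9° at the drop, so 358.5° forward. I'll add about 8° for the small backward overshoot past the drop.

Emit:
{"op": "move_arm", "data": {
  "plan": [
    [0,0,-0.0002,-0.2,-1],
    [0,0,-0.0003,-0.28,-1],
    [0,0,-0.0003,-0.28,-1],
    [0,0,-0.0003,-0.28,-1],
    [0,0,-0.0003,-0.28,-1]
  ]
}}

```text
time_s: 24.5
position: [524.6, -3.9, 113.2]
eef_rot: [0.004, -0.435, 0.901, 0.004]
ft_force: [1.1, -1.6, -0.7]
opening: 0.51
```

```bash
sed -i 's/look()/look("w9.png")/' l.py; python3 l.py
python3 - <<'E'
from h import *
a=grab('scene');b=grab('side'); w=cv2.imread('pics/w9.png')
cv2.imwrite('pics/end.png',cv2.resize(np.vstack([np.hstack([a['frame'],b['frame']])[:,:,::-1],np.hstack([w,w*0])]),(800,500)))
E
```

```text
24.55 pos [524.6  -4.  113.2] q7 -1.354 F [ 1.  -2.1  0.2]
cap c 524.2 -2.6 z 156.49 mean 156.49 r 17.2 n 4181 197 redyaw 74.9
0.51
[-0.69  0.72  0.91  2.17 -0.95  0.71 -1.35] [-0.59 -0.03 -0.01]
```

View pics/end.png

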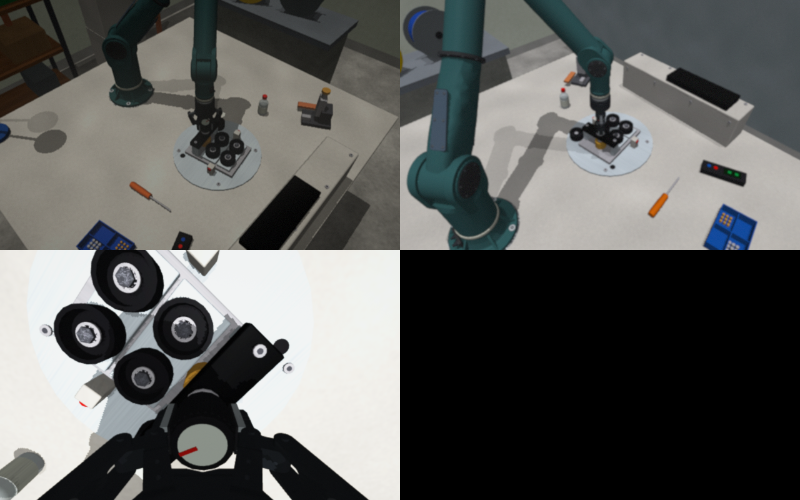

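The jaws still hold the knob (cap at about (202,445) in the wrist tile). The bottle, screwdriver and spare roller are still in place. Handing in.

```bash
python3 -c "
from bench import manip
print(manip.finish_job())"
```

```text
the job is handed in; nothing more can be done
None
```

The spindle's thread is started. I handed the job in at about 24.6 s with the gripper still holding the knob.

- **Backward:** I turned the knob about 196° in short steps, letting go after each to check. The cap rose from 165.2 to 168.2 mm, then dropped to 162.7 mm on the last step, a fall of 5.5 mm (one thread).
- **Forward:** I followed the knob down, regripped and turned it clockwise about 365° by the red line, with one regrip on the way. The extra 5° makes up for part of the turn past the drop point.
- **Last checks:** The cap stands at 156.5 mm, 6.2 mm lower than after the drop and about 12 mm below its highest point. The gripper opening is 0.51, which matches the knob's diameter. Wrist forces were 2–3 N, and at most about 8 N during the turning. The last pictures show the oil bottle, screwdriver and spare roller undisturbed; I did not measure their positions.

No check failed. The exact angle of the drop is only known to within the last 20° step, and the red-line readings scatter by a few degrees.

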